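# Retract the telescopic magnifier arm

### The arm

A 6-joint arm with a two-finger parallel gripper is mounted at the origin on the work surface. World frame = base frame: x ahead of the robot, y to its left, z up, the work surface at z = 0. Lengths are in m, angles in rad, forces in N, time in s.
With the tool pointing down it reaches from about 0.3 to 0.775 m from the base axis. Payload 14.6 kg.
Tool frame: the origin (TCP) lies at the very end of the fingers, on their centre line; the grasp point (between the pads) lies 19 mm behind it; z points along the fingers, y is the direction in which the jaws open and shut (so a half turn about z gives the same grasp; the last joint's range is limited). The gripper opens to 94 mm and grips with 3 to 60 N. Pads are 16 mm wide; open, the fingers measure 119 mm over their backs; the gripper's body (75 mm by 177 mm) begins 78 mm behind the grasp point.
Start: joints at [1.267, 0.3, 1.521, -0, 1.321, -0.067], TCP at [0.129, 0.535, 0.205] pointing down, gripper open.
Joint ranges: [-3.03, 3.03], [-0.79, 2.21], [0.23, 2.52], [-1.04, 4.18], [0, 3.07], [-2.55, 2.55]. Speed limits (rad/s): [2.22, 2.22, 2.57, 3.14, 3.14, 3.14].

### API

Orientations are given as [roll, pitch, yaw] about the fixed x, y, z axes, in that order (R = Rz(yaw) Ry(pitch) Rx(roll)).
In Python, from station import get_obs, vision, hand_in gives the robot as it stands.
- The arm moves only by the tool play_rows, never from a script. Its argument "moves" is a list of rows, each an object with "claw": the opening, from 0 (shut) to 1 (fully open); "linear": the shift along the tool's x, y, z in mm, a list of three; "turn": the turn, a rotation vector about the tool's x, y, z in rad, a list of three. In form: [{"claw": claw, "linear": [tx, ty, tz], "turn": [ax, ay, az]}, ...]. A call has 1 to 8 rows; each row is the pose to reach, as a shift and turn from the pose measured when the call began, along the tool's axes at that moment; what a row does not reach only later rows make up. A row lasts 1/8 s, in which the tool goes at most 62.5 mm and 10.7 degrees, less where a joint would pass 70% of its speed; a pose out of reach is approached as far as the arm can. A call with a gripper value outside its range is refused whole. The fingers move at their own pace and stop on an object; "force" is the grip in N (left out, the last holds). Time passes only in rows, so rows that repeat a pose let the fingers close. It gives the time, the measured TCP pose, the force and the opening at its end, in the units of the state.
- get_obs(): the state, without advancing time (a new reading comes with each control period).
- vision.camera(name): name is "scene" or "top" or "wrist"; returns the picture (480x640x3 uint8, blue, green, red); there is no depth.
- vision.camera_info(name): a dict with "camera_matrix" (3x3 intrinsics, pixels), "rvec" (rotation vector, rad) and "tvec" (3), from world to camera coordinates, as OpenCV has them; the wrist camera has in their place "mount" (4x4, takes a point from camera to tool coordinates, whose origin is the TCP and whose axes are the flange's). Camera axes: x right, y down, z forward; pixel columns grow to the right and rows downward; lengths in m; the calibration is good to about 2 mm. A picture is of the moment at which its call begins: read the wrist's pose just before it. camera_info takes no time and is no camera call.
- hand_in(): hands the job in, once; it reports no verdict.
The state is a dict: "time_s": time; "qpos": joint angles; "joint_vel": joint speeds; "tau": joint torques, N m; "ee_pos": TCP position; "eef_rot": TCP orientation; "force": force on the tool from outside, world axes, zero at the start; "moment": the same for the moment, N m; "grip_width": finger opening in m.
Only numpy, scipy, OpenCV 4.12 (cv2) and the standard library are available. Lean on these libraries where they do the work, as an engineer would, in place of code of your own. Each camera call takes 0.05 s, during which the arm holds its last target.

### The job

The telescopic arm of the bench magnifier has been left pulled out over the dish. Push it fully home: slide the innermost tube in first, with the middle tube still out, and then the middle tube, until the collars sit against one another with no gap. Leave the dish, bottle and jar where they stand.

Things in the scene. Friction and masses are not known exactly. Their poses are not given: they have to be found in the camera images.
- stand: Bench magnifier stand, fixed: dark round foot 110 mm across, 18 mm high, column, black head block, level outer tube (30 mm diameter, axis 90 mm above the bench) ending in a 36 mm collar with its front face at x = 55 mm. Origin: centre of the foot's underside. x axis: the way the telescopic arm points and pulls out, always roughly towards the robot (up to 52 degrees aside); z up.
- middle_tube (a joint): How far the middle tube (22 mm diameter; collar 32 mm across, 14 mm long at its front) is out of the outer tube, in m: 0 = fully home, collar against collar; stop at 0.062; starts at 0.035 to 0.060. It slides stiffly (about 7.5 N) and stays where left.
- inner_tube (a joint): How far the innermost tube (14 mm diameter; collar 28 mm across, 14 mm long; carries the lens) is out of the middle tube, in m: 0 = fully home, collar against collar; stop at 0.062; starts at 0.035 to 0.060. It slides easily (about 2.5 N), so a push on it moves it before the middle tube; it stays where left. The middle tube carries it along.
- middle_tab (a point): Point in the black upright finger tab on the middle tube's collar, centred, 135 mm above the bench. Tab 22 mm long (stand x), 10 mm thick (stand y), top at 151 mm, free above the collar from 106 mm up. With the middle tube home the point is at stand x = 62 mm. Axes as the stand.
- inner_tab (a point): Point in the like tab (22 x 10 mm, top at 151 mm, free from 101 mm up) on the innermost tube just before the lens, centred, 135 mm above the bench. With the innermost tube home it is 53 mm ahead of the middle tab (31 mm clear between tabs). The level round lens, 83 mm over its black rim, 9 mm thick, has its centre 48 mm farther along stand x, 90 mm above the bench. Axes as the stand.
- dish_center (a point): Centre of the loose round glass dish with a dark film in it, 105 mm across, 18 mm high, lying under the arm near the lens; to be left alone.
- bottle_center (a point): Centre (57 mm up) of the loose white bottle with a blue cap, 56 mm diameter, about 115 mm high, beside the arm; to be left alone.
- jar_center (a point): Centre (37 mm up) of the loose black squat jar, 60 mm diameter, about 75 mm high, on the other side of the arm; to be left alone.

How it is judged:
By the outcome, as a careful person would: the job done as asked, in the order asked, and still so for the second after the job is handed in, with the robot touching nothing.
It also fails if it takes over 38 s, if anything falls off the work surface, if the arm or the gripper's body presses on something with over 40 N, if the wrist force passes 120 N, or if a joint passes its speed limit or range.

## Working session

There is one attempt and no reset: what is moved stays moved. The work goes in short steps, Python scripts to look and compute and a tool call to move; the robot and the scene stay as the last step left them, time stands still between calls to the robot, and variables do not carry over. Pictures are saved under pics/ and viewed, and the job is handed in when it is done.

Besides the shell and the picture viewer there is one more tool, called after "Call:" in YAML: its name, and indented under it one key for each argument. play_rows: Moves the arm, as the interface text tells. Its arguments: {"type":"object","properties":{"moves":{"type":"array","items":{"type":"object","properties":{"claw":{"type":"number"},"linear":{"type":"array","items":{"type":"number"}},"turn":{"type":"array","items":{"type":"number"}}}}},"force":{"type":"number"}},"required":["moves"]}

```bash
mkdir -p pics; ls
python3 - <<'E'
from station import get_obs, vision
import cv2
o=get_obs();print({k:o[k] for k in('time_s','ee_pos','eef_rot','force','grip_width')})
for n in('scene','top'):
    cv2.imwrite(f'pics/{n}0.png',vision.camera(n)); i=vision.camera_info(n);print(n,i)
E
```

```text
pics
{'time_s': 0.0, 'ee_pos': array([0.12894357, 0.53440568, 0.20490464]), 'eef_rot': array([-3.14046546e+00, -7.02304004e-05,  2.90477978e+00]), 'force': array([-0.36458055,  0.69032413, -0.22703169]), 'grip_width': 0.09374185534448562}
scene {'camera_matrix': array([[558.55145307,   0.        , 328.06519653],
       [  0.        , 558.55145307, 244.13625318],
       [  0.        ,   0.        ,   1.        ]]), 'rvec': array([ 1.23906577,  2.31394275, -0.92873386]), 'tvec': array([ 0.31248626, -0.28408428,  1.34447691])}
top {'camera_matrix': array([[434.39188106,   0.        , 325.23563345],
       [  0.        , 434.39188106, 242.31810569],
       [  0.        ,   0.        ,   1.        ]]), 'rvec': array([ 2.14224641, -2.1986864 ,  0.1272877 ]), 'tvec': array([-0.00435094,  0.57365162,  0.81572777])}
```

View pics/scene0.png

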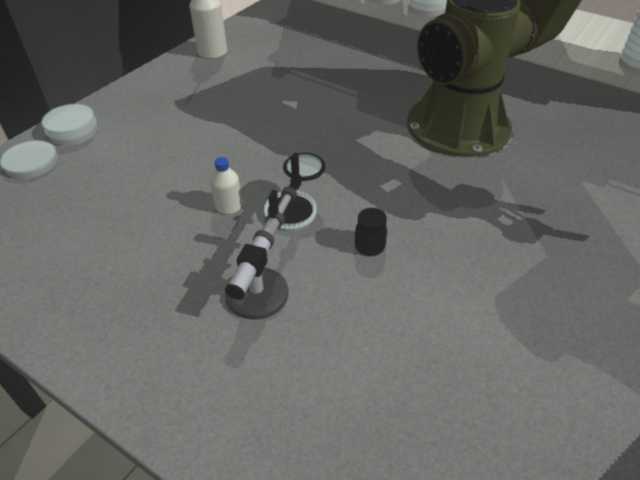

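View pics/top0.png

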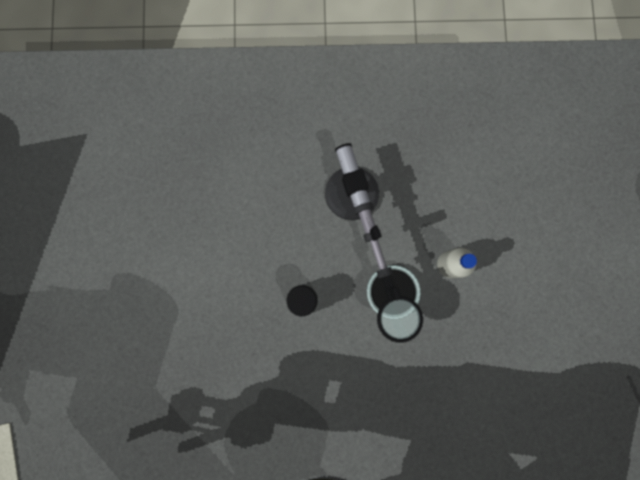

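The scene picture shows the stand foot at about (257,292), with the arm running to the lens at (304,166). In the top picture the foot is at about (353,193), the lens (400,320), the dish (393,292), the bottle (460,263) and the jar (302,300). I'll zoom in on both.

```bash
cat > h.py <<'E'
import numpy as np, cv2
from station import get_obs, vision
def ray(n,u,v):
    i=vision.camera_info(n);R=cv2.Rodrigues(i['rvec'])[0];t=i['tvec']
    d=R.T@np.linalg.inv(i['camera_matrix'])@np.array([u,v,1.]);return -R.T@t,d
def onz(n,u,v,z):
    c,d=ray(n,u,v);return c+d*(z-c[2])/d[2]
def proj(n,P):
    i=vision.camera_info(n);return cv2.projectPoints(np.atleast_2d(P).astype(float),i['rvec'],i['tvec'],i['camera_matrix'],None)[0][:,0]
E
python3 - <<'E'
from h import *
t=cv2.imread('pics/top0.png');s=cv2.imread('pics/scene0.png')
cv2.imwrite('pics/tz.png',cv2.resize(t[135:350,270:490],None,fx=2.7,fy=2.7,interpolation=cv2.INTER_CUBIC))
cv2.imwrite('pics/sz.png',cv2.resize(s[140:320,200:400],None,fx=3.3,fy=3.3,interpolation=cv2.INTER_CUBIC))
for n,u,v,z in [('top',353,193,.018),('top',400,320,.09),('top',344,148,.1),('top',393,292,.0),('scene',257,288,.018),('scene',304,166,.09),('scene',371,213,.075),('top',302,300,.075),('scene',221,162,.115),('top',468,260,.115)]: print(n,u,v,onz(n,u,v,z).round(4))
E
```

```text
top 353 193 [ 0.6727 -0.0777  0.018 ]
top 400 320 [ 0.4245 -0.148   0.09  ]
top 344 148 [ 0.7388 -0.0575  0.1   ]
top 393 292 [ 0.4734 -0.1524  0.    ]
scene 257 288 [ 0.673  -0.0766  0.018 ]
scene 304 166 [ 0.4236 -0.1506  0.09  ]
scene 371 213 [0.4525 0.0194 0.075 ]
top 302 300 [0.4641 0.0263 0.075 ]
scene 221 162 [ 0.5269 -0.2695  0.115 ]
top 468 260 [ 0.5268 -0.2675  0.115 ]
```

View pics/tz.png

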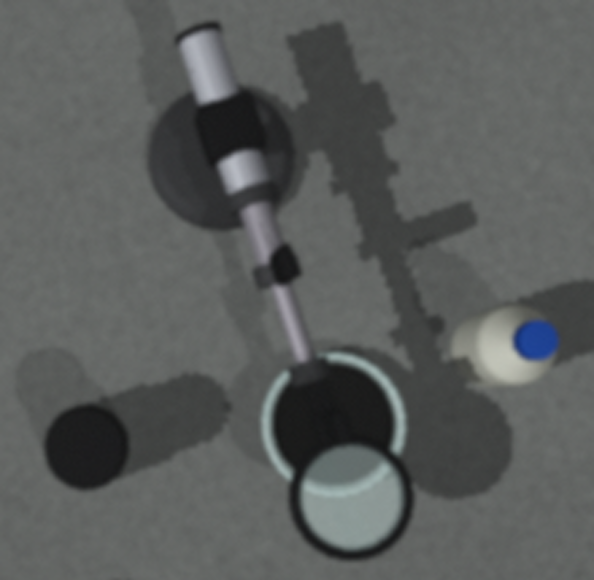

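View pics/sz.png

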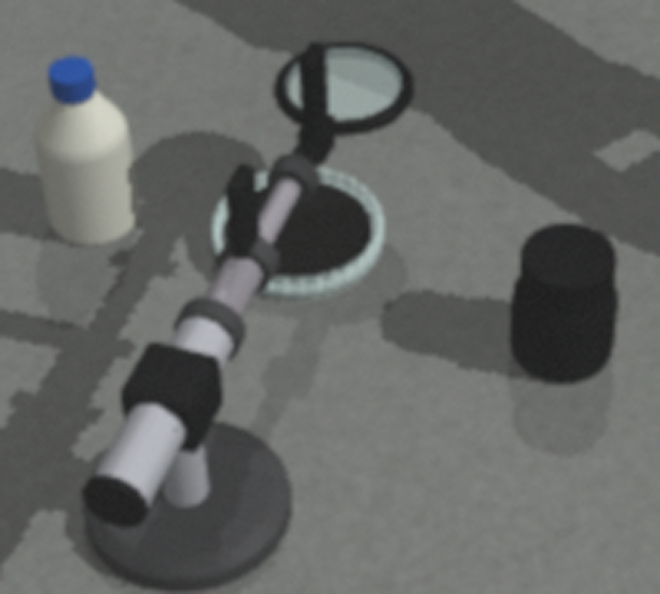

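Run:
```python
from h import *
T=lambda u,v:(270+u/2.7,135+v/2.7); S=lambda u,v:(200+u/3.3,140+v/3.3)
pts={'top back':onz('top',*T(198,30),.1),'top outerfront':onz('top',*T(243,170),.105),'top midtube':onz('top',*T(262,230),.101),'top intube':onz('top',*T(292,325),.097),'top lens':onz('top',*T(351,498),.0945),
'top midtabtop':onz('top',*T(286,263),.151),'sc innertabtop':onz('scene',*S(315,48),.151),'sc midtabtop':onz('scene',*S(243,172),.151),'sc lens':onz('scene',*S(344,86),.09),'sc foot':onz('scene',*S(190,497),.018),'top foot':onz('top',*T(224,157),.018)}
O=(pts['sc foot']+pts['top foot'])/2; L=(pts['sc lens']+pts['top lens'])/2
d=(L-O)[:2];d/=np.linalg.norm(d);n=np.array([-d[1],d[0]]);print('O',O,'d',d,np.arctan2(*d[::-1]))
for k,p in pts.items(): print(k,p.round(4),'along',round((p-O)[:2]@d,4),'lat',round((p-O)[:2]@n,4))
```

```text
O [ 0.6747091  -0.07486951  0.018     ] d [-0.95909146 -0.2830964 ] -2.8545716055887747
top back [ 0.7424 -0.0564  0.1   ] along -0.0702 lat 0.0014
top outerfront [ 0.644  -0.0831  0.105 ] along 0.0318 lat -0.0008
top midtube [ 0.6039 -0.0947  0.101 ] along 0.0735 lat -0.001
top intube [ 0.5403 -0.1127  0.097 ] along 0.1396 lat -0.0018
top lens [ 0.4258 -0.1473  0.0945] along 0.2592 lat -0.001
top midtabtop [ 0.5749 -0.1033  0.151 ] along 0.1038 lat -0.0009
sc innertabtop [ 0.4673 -0.1366  0.151 ] along 0.2164 lat 0.0005
sc midtabtop [ 0.5723 -0.1061  0.151 ] along 0.107 lat 0.001
sc lens [ 0.4235 -0.1501  0.09  ] along 0.2622 lat 0.001
sc foot [ 0.677  -0.0721  0.018 ] along -0.003 lat -0.002
top foot [ 0.6724 -0.0776  0.018 ] along 0.003 lat 0.002
```

Call:
play_rows:
  moves:
    - {"claw":0,"linear":[-45,-35,0],"turn":[0,0,0.17]}
    - {"claw":0,"linear":[-90,-70,0],"turn":[0,0,0.34]}
    - {"claw":0,"linear":[-135,-105,0],"turn":[0,0,0.51]}
    - {"claw":0,"linear":[-180,-140,0],"turn":[0,0,0.68]}
    - {"claw":0,"linear":[-225,-175,0],"turn":[0,0,0.85]}
    - {"claw":0,"linear":[-270,-210,0],"turn":[0,0,1.02]}
    - {"claw":0,"linear":[-310,-240,0],"turn":[0,0,1.19]}
    - {"claw":0,"linear":[-340,-260,0],"turn":[0,0,1.3]}

```text
time_s: 1.1
ee_pos: [0.3994, 0.2002, 0.2051]
eef_rot: [-3.141, 0.001, 1.599]
force: [0.2, 0.5, -0.3]
grip_width: 0.0176
```

Call:
play_rows:
  moves:
    - {"claw":0,"linear":[-45,3,0],"turn":[0,0,0.17]}
    - {"claw":0,"linear":[-90,6,0],"turn":[0,0,0.34]}
    - {"claw":0,"linear":[-135,9,0],"turn":[0,0,0.51]}
    - {"claw":0,"linear":[-180,12,0],"turn":[0,0,0.68]}
    - {"claw":0,"linear":[-225,15,0],"turn":[0,0,0.85]}
    - {"claw":0,"linear":[-270,18,0],"turn":[0,0,1.02]}
    - {"claw":0,"linear":[-315,21,0],"turn":[0,0,1.19]}
    - {"claw":0,"linear":[-347,24,0],"turn":[0,0,1.312]}

```text
time_s: 2.1
ee_pos: [0.4329, -0.1477, 0.2053]
eef_rot: [3.141, 0.001, 0.281]
force: [-0.3, 0.1, 0.3]
grip_width: 0.0
```

Run:
```python
from h import *
o=get_obs();print(o['time_s'],o['ee_pos'],o['eef_rot'],o['qpos'].round(2),o['grip_width'])
O=np.array([.6747,-.0749]);d=np.array([-.9591,-.2831]);n=np.array([.2831,-.9591]);e=o['ee_pos'][:2]-O;print('along',e@d,'lat',e@n)
a=vision.camera('scene');cv2.imwrite('pics/s1.png',cv2.resize(a[40:320,150:450],None,fx=2.1,fy=2.1))
cv2.imwrite('pics/w1.png',vision.camera('wrist'))
```

```text
2.1 [ 0.43291798 -0.14774388  0.20525325] [3.14087515e+00 1.10198757e-03 2.81188105e-01] [-0.41  0.09  1.77 -0.    1.28  0.88] 1.2641205188722055e-05
along 0.2525152423404697 lat 0.0014160749633216063
```

View pics/s1.png

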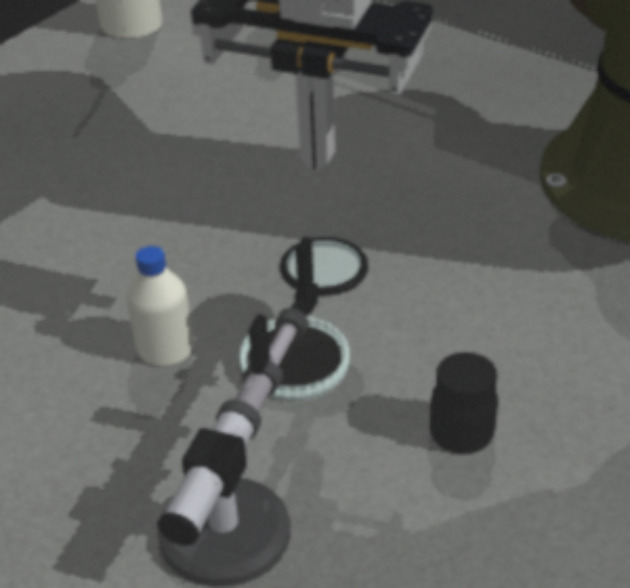

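View pics/w1.png

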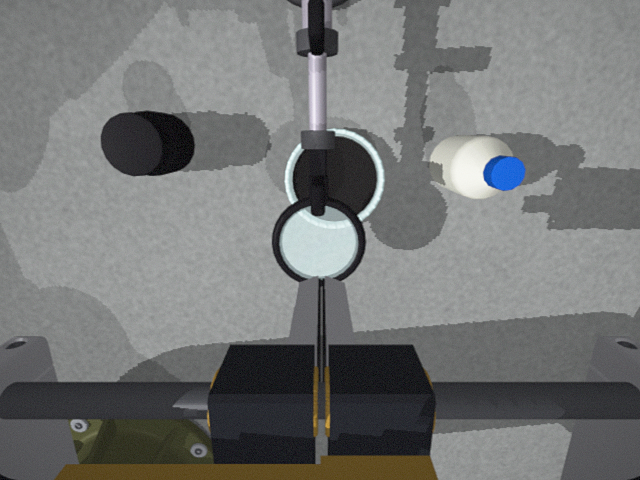

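The scene view shows the shut fingers hovering above the lens. In the wrist view the fingertips at about (322,280) line up with the inner tab's tip at about (318,208). Next I go down in front of the tab.

Call:
play_rows:
  moves:
    - {"claw":0,"linear":[0,0,25],"turn":[0,0,0]}
    - {"claw":0,"linear":[0,0,50],"turn":[0,0,0]}
    - {"claw":0,"linear":[0,0,75],"turn":[0,0,0]}
    - {"claw":0,"linear":[0,0,91],"turn":[0,0,0]}
    - {"claw":0,"linear":[0,0,91],"turn":[0,0,0]}

```text
time_s: 2.82
ee_pos: [0.4323, -0.1473, 0.1132]
eef_rot: [-3.141, 0.003, 0.283]
force: [-0.4, -0.7, -0.0]
grip_width: 0.0005
```

Call:
play_rows:
  moves:
    - {"claw":0,"linear":[5,0,0],"turn":[0,0,0]}
    - {"claw":0,"linear":[10,0,0],"turn":[0,0,0]}
    - {"claw":0,"linear":[15,0,0],"turn":[0,0,0]}
    - {"claw":0,"linear":[20,0,0],"turn":[0,0,0]}
    - {"claw":0,"linear":[25,0,0],"turn":[0,0,0]}
    - {"claw":0,"linear":[30,0,0],"turn":[0,0,0]}
    - {"claw":0,"linear":[35,0,0],"turn":[0,0,0]}
    - {"claw":0,"linear":[40,0,0],"turn":[0,0,0]}

```text
time_s: 3.82
ee_pos: [0.471, -0.1361, 0.1131]
eef_rot: [-3.141, 0.003, 0.283]
force: [-2.7, -0.8, 1.6]
grip_width: 0.0003
```

Run:
```python
from h import *
o=get_obs();print(o['time_s'],o['ee_pos'],o['force'])
a=vision.camera('scene');cv2.imwrite('pics/s2.png',cv2.resize(a[90:320,180:420],None,fx=2.5,fy=2.5))
```

```text
3.825 [ 0.47101347 -0.13611522  0.11308342] [-2.67589611 -0.76965544  1.62470875]
```

View pics/s2.png

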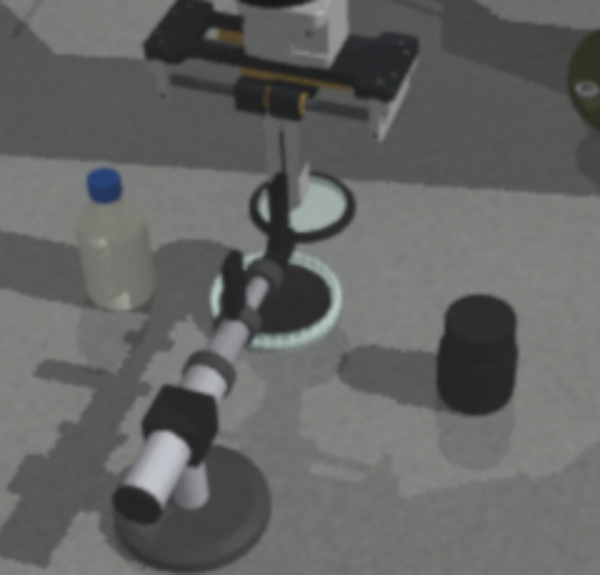

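In the picture the fingers touch the inner tab at about (282,200), and the force of 2.8 N matches the inner tube sliding. I keep pushing.

Call:
play_rows:
  moves:
    - {"claw":0,"linear":[5,0,0],"turn":[0,0,0]}
    - {"claw":0,"linear":[9,0,0],"turn":[0,0,0]}
    - {"claw":0,"linear":[13,0,0],"turn":[0,0,0]}
    - {"claw":0,"linear":[17,0,0],"turn":[0,0,0]}
    - {"claw":0,"linear":[21,0,0],"turn":[0,0,0]}
    - {"claw":0,"linear":[24,0,0],"turn":[0,0,0]}
    - {"claw":0,"linear":[27,0,0],"turn":[0,0,0]}
    - {"claw":0,"linear":[30,0,0],"turn":[0,0,0]}

```text
time_s: 4.88
ee_pos: [0.5004, -0.1276, 0.113]
eef_rot: [-3.141, 0.003, 0.283]
force: [-2.4, -2.4, 0.7]
grip_width: 0.0006
```

Call:
play_rows:
  moves:
    - {"claw":0,"linear":[2,0,0],"turn":[0,0,0]}
    - {"claw":0,"linear":[4,0,0],"turn":[0,0,0]}
    - {"claw":0,"linear":[6,0,0],"turn":[0,0,0]}

```text
time_s: 5.25
ee_pos: [0.5061, -0.1259, 0.113]
eef_rot: [-3.141, 0.004, 0.283]
force: [-7.4, -3.4, 4.7]
grip_width: 0.0003
```

Call:
play_rows:
  moves:
    - {"claw":0,"linear":[2,0,0],"turn":[0,0,0]}
    - {"claw":0,"linear":[4,0,0],"turn":[0,0,0]}
    - {"claw":0,"linear":[6,0,0],"turn":[0,0,0]}

```text
time_s: 5.62
ee_pos: [0.5115, -0.1244, 0.113]
eef_rot: [-3.141, 0.005, 0.283]
force: [-6.8, -2.8, 4.6]
grip_width: 0.0002
```

Run:
```python
from h import *
o=get_obs();print(o['time_s'],o['ee_pos'],o['force'])
O=np.array([.6747,-.0749]);d=np.array([-.9591,-.2831]);n=np.array([.2831,-.9591]);e=o['ee_pos'][:2]-O;print('along',e@d,'lat',e@n)
a=vision.camera('scene');cv2.imwrite('pics/s3.png',cv2.resize(a[120:320,180:400],None,fx=2.9,fy=2.9))
```

```text
5.625 [ 0.51145773 -0.12441238  0.1130465 ] [-6.83047812 -2.83608854  4.58114652]
along 0.17058261888015144 lat 0.0012734377004543426
```

View pics/s3.png

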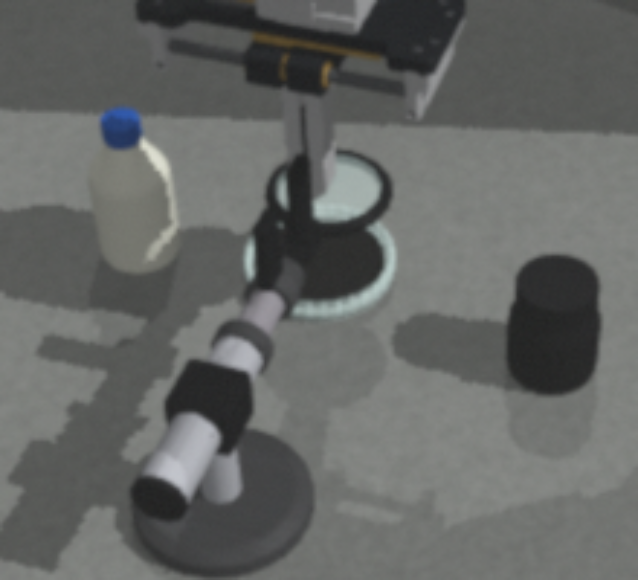

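The inner collar now sits against the middle one at about (290,285), with the middle tube still out. The force stepped from 3 to 8 N there, so the order is right. I push on.

Call:
play_rows:
  moves:
    - {"claw":0,"linear":[4,0,0],"turn":[0,0,0]}
    - {"claw":0,"linear":[8,0,0],"turn":[0,0,0]}
    - {"claw":0,"linear":[12,0,0],"turn":[0,0,0]}
    - {"claw":0,"linear":[16,0,0],"turn":[0,0,0]}
    - {"claw":0,"linear":[20,0,0],"turn":[0,0,0]}
    - {"claw":0,"linear":[24,0,0],"turn":[0,0,0]}
    - {"claw":0,"linear":[27,0,0],"turn":[0,0,0]}
    - {"claw":0,"linear":[29,0,0],"turn":[0,0,0]}

```text
time_s: 6.68
ee_pos: [0.5392, -0.1164, 0.113]
eef_rot: [-3.141, 0.006, 0.283]
force: [-7.0, -2.8, 5.0]
grip_width: 0.0005
```

Call:
play_rows:
  moves:
    - {"claw":0,"linear":[1,0,0],"turn":[0,0,0]}
    - {"claw":0,"linear":[2,0,0],"turn":[0,0,0]}
    - {"claw":0,"linear":[3,0,0],"turn":[0,0,0]}

```text
time_s: 7.05
ee_pos: [0.5417, -0.1157, 0.1131]
eef_rot: [-3.14, 0.007, 0.283]
force: [-7.3, -2.9, 4.6]
grip_width: 0.0004
```

Call:
play_rows:
  moves:
    - {"claw":0,"linear":[1,0,0],"turn":[0,0,0]}
    - {"claw":0,"linear":[2,0,0],"turn":[0,0,0]}

```text
time_s: 7.3
ee_pos: [0.5431, -0.1153, 0.1131]
eef_rot: [-3.14, 0.008, 0.283]
force: [-7.9, -2.3, 4.4]
grip_width: 0.0003
```

Call:
play_rows:
  moves:
    - {"claw":0,"linear":[1,0,0],"turn":[0,0,0]}
    - {"claw":0,"linear":[2,0,0],"turn":[0,0,0]}
    - {"claw":0,"linear":[3,0,0],"turn":[0,0,0]}

```text
time_s: 7.68
ee_pos: [0.5447, -0.1148, 0.1131]
eef_rot: [-3.14, 0.012, 0.283]
force: [-19.5, -4.9, 11.4]
grip_width: 0.0008
```

Call:
play_rows:
  moves:
    - {"claw":0,"linear":[1,0,0],"turn":[0,0,0]}
    - {"claw":0,"linear":[2,0,0],"turn":[0,0,0]}

```text
time_s: 7.92
ee_pos: [0.5448, -0.1149, 0.1132]
eef_rot: [-3.139, 0.017, 0.283]
force: [-24.9, -6.2, 13.9]
grip_width: 0.0004
```

Run:
```python
from h import *
o=get_obs();print(o['time_s'],o['ee_pos'],o['force'])
O=np.array([.6747,-.0749]);d=np.array([-.9591,-.2831]);n=np.array([.2831,-.9591]);e=o['ee_pos'][:2]-O;print('along',e@d,'lat',e@n)
a=vision.camera('scene');cv2.imwrite('pics/s4.png',cv2.resize(a[160:310,200:350],None,fx=4,fy=4,interpolation=cv2.INTER_CUBIC))
```

```text
7.925 [ 0.54475403 -0.11485123  0.11316011] [-24.85895298  -6.24642685  13.92488185]
along 0.1359413680311962 lat 0.0015295210885998833
```

View pics/s4.png

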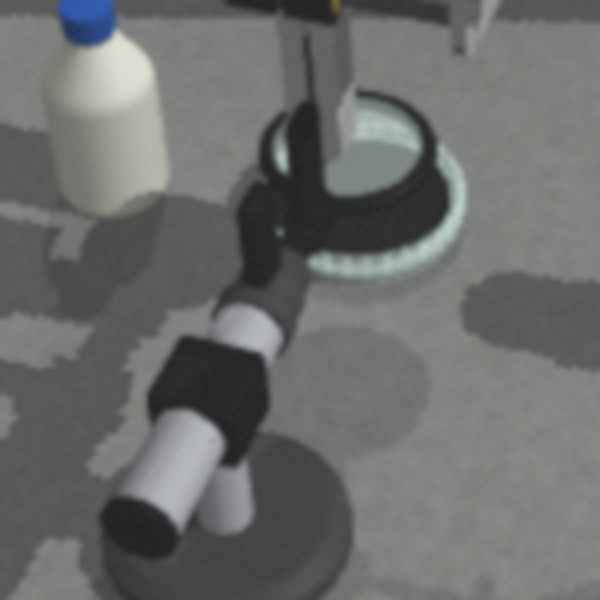

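The push has hit the hard stop: force is up to 25 N and the arm no longer advances. The three collars are together at about (270,290). I back off and rise.

Call:
play_rows:
  moves:
    - {"claw":0,"linear":[-5,0,0],"turn":[0,0,0]}
    - {"claw":0,"linear":[-12,0,0],"turn":[0,0,0]}
    - {"claw":0,"linear":[-20,0,0],"turn":[0,0,0]}
    - {"claw":0,"linear":[-20,0,-30],"turn":[0,0,0]}
    - {"claw":0,"linear":[-20,0,-70],"turn":[0,0,0]}
    - {"claw":0,"linear":[-60,0,-100],"turn":[0,0,0]}
    - {"claw":0,"linear":[-100,0,-120],"turn":[0,0,0]}
    - {"claw":0,"linear":[-100,0,-120],"turn":[0,0,0]}

```text
time_s: 8.98
ee_pos: [0.4498, -0.1432, 0.2367]
eef_rot: [-3.141, 0.014, 0.281]
force: [0.1, -0.5, 0.0]
grip_width: 0.0004
```

Run:
```python
from h import *
o=get_obs();print(o['time_s'],o['ee_pos'],o['force'])
a=vision.camera('scene');cv2.imwrite('pics/s5r.png',a);cv2.imwrite('pics/s5.png',cv2.resize(a[150:310,200:400],None,fx=3.7,fy=3.7,interpolation=cv2.INTER_CUBIC))
cv2.imwrite('pics/w5.png',vision.camera('wrist'))
O=np.array([.6747,-.0749]);d=np.array([-.9591,-.2831])
P=[[*(O+d*.163),.09],[*(O+d*.062),.151],[*(O+d*.115),.151]]
print('expected zoom px lens, midtab top, intab top',((proj('scene',np.array(P))-[200,150])*3.7).round(0))
```

```text
8.975 [ 0.44975488 -0.14319656  0.23667304] [ 0.05248449 -0.45210548  0.01613688]
expected zoom px lens, midtab top, intab top [[323. 179.]
 [238. 220.]
 [281. 145.]]
```

View pics/s5.png

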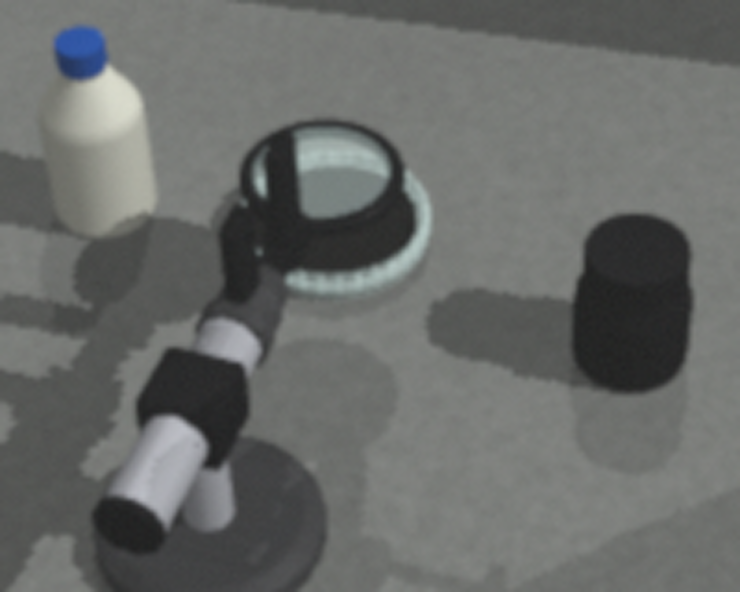

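View pics/w5.png

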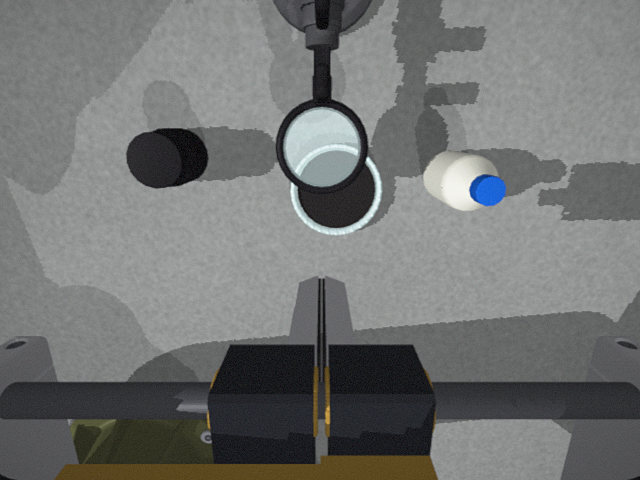

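The scene view shows the lens at about (322,172) and the collars together at about (255,300). The wrist view shows no bright tube between the collars, and the dish, bottle and jar upright. One check from the top camera.

Run:
```python
from h import *
a=vision.camera('top');b=cv2.imread('pics/top0.png')
f=lambda i:cv2.resize(i[135:315,270:490],None,fx=1.8*2,fy=1.8*2,interpolation=cv2.INTER_CUBIC)[:,:]
cv2.imwrite('pics/t5.png',cv2.resize(a[140:300,280:480],None,fx=3.7,fy=3.7,interpolation=cv2.INTER_CUBIC))
O=np.array([.6747,-.0749]);d=np.array([-.9591,-.2831])
P=[[*(O+d*.163),.09],[*(O+d*.062),.151],[*(O+d*.115),.151],[*(O+d*.055),.09],[*(O+d*.083),.09]]
print(((proj('top',np.array(P))-[280,140])*3.7).round(0))
for n,box in(('dish',(265,325,360,425)),('bottle',(235,290,435,490)),('jar',(280,320,280,325))):
    y0,y1,x0,x1=box;print(n,cv2.absdiff(a,b)[y0:y1,x0:x1].mean())
```

```text
[[380. 472.]
 [328. 255.]
 [365. 365.]
 [310. 264.]
 [328. 318.]]
dish 48.83589743589744
bottle 39.09807162534435
jar 6.336111111111111
```

View pics/t5.png

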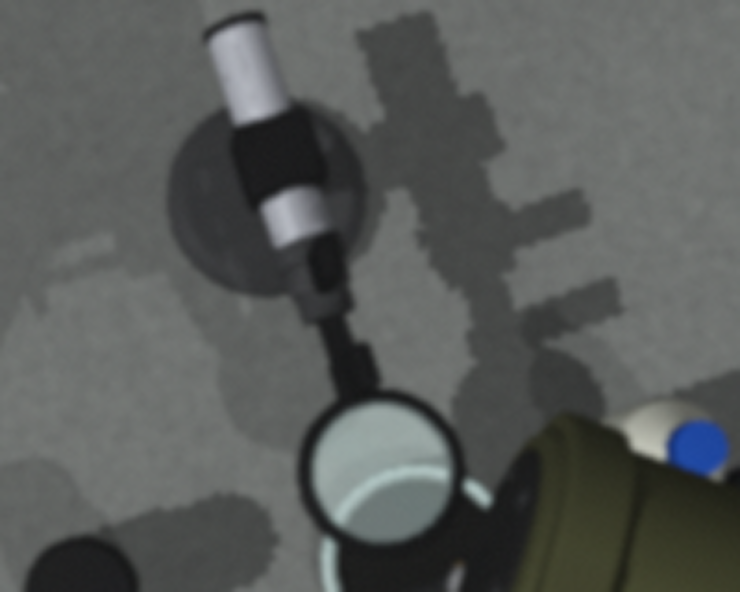

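The top view shows the lens at about (382,467) and the collar front at about (328,318). The expected fully-home positions are (380,472) and (328,318). The collars form one continuous dark stack, so I hand in.

```bash
python3 -c "
from station import hand_in
print(hand_in())"
```

```text
the job is handed in; nothing more can be done
None
```

The magnifier arm is pushed fully home, and I handed the job in at about 9 s of the 38 s allowed. I pushed the inner tab with shut fingers in one slow stroke. The inner tube went home first at about 3 N, with the middle tube still about 40 mm out. The middle tube followed at about 8 N until a hard stop at about 25 N along the arm. Then I backed off and rose clear.

**Last checks:**
- **Collars:** they show as one continuous stack in the top, scene and wrist views.
- **Top camera:** the collar front is where it should be with everything home. The lens is within about 2 mm.
- **Scene camera:** the lens reads about 5 mm off its expected spot. Before the push this camera also put the stand and lens about 3 mm away from where the top camera did, so I trusted the hard stop and the top view.
- **Robot:** the force on the tool is near zero, so it is touching nothing.
- **Dish, bottle and jar:** all three are upright and were never touched. The before-and-after image comparison was no use for the dish and bottle, because the arm, its shadow and the moved lens were in view, so I judged those two by eye.

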